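Set out the reagents between log book and tip box

TASK

Set out the bench for a sample run with the four things in the front row, nearest to you: stand the small bottle with the blue cap centred in the saucer beside the log book, the lidded sample cup centred in the saucer beside the tip box, and the amber bottle centred in the saucer between those two, and lay the roll of labels flat on the middle of the log book's cover. The log book may be at either end of the row of three saucers. Do not tip the bottles or the cup over, and leave the glass beaker behind the saucers where it stands.

Things in the scene. Friction and masses are not known exactly. Their poses are not given: they have to be found in the camera images.
- amber_bottle: loose amber reagent bottle with a black screw cap, standing in the front row, 155 mm tall, 0.35 to 0.7 kg. Body 72 mm across, solid at full width up to 139 mm (no sloping shoulder). Grip it from above by the cap, 37 mm across, 139 to 155 mm above the underside, fingertips just above 139 mm. Origin: centre of the underside; z up along the bottle.
- blue_bottle: loose white reagent bottle with a blue screw cap, standing in the front row (a like one far back by the wall is not meant), 130 mm tall, 0.2 to 0.45 kg. Body 60 mm across, solid at full width up to 117 mm. Grip it from above by the cap, 37 mm across, 117 to 130 mm up, fingertips just above 117 mm. Origin: centre of the underside; z up along the bottle.
- sample_cup: loose white plastic sample cup with a wider red screw lid, standing, 72 mm tall, lid 64 mm across, about 0.05 kg. Grip it across from above; the fingers close to 57 mm, on the solid wall that reaches up to 62 mm. Origin: centre of the underside; z up along the cup.
- label_roll: loose roll of white labels lying flat, 66 mm across, 24 mm high, about 0.06 kg, solid to the gripper (its core cannot be entered); grip it across from above. Origin: centre of the underside; z up.
- saucer_left: fixed shallow round grey plastic saucer, 106 mm across the rim, 9 mm high; the flat inner floor is 3 mm above the worktop and at least 90 mm across. Origin: centre of the underside, on the worktop. The left one (largest y) of the row of three.
- saucer_middle: fixed shallow round grey plastic saucer, 106 mm across the rim, 9 mm high; the flat inner floor is 3 mm above the worktop and at least 90 mm across. Origin: centre of the underside, on the worktop. The middle one of the row of three.
- saucer_right: fixed shallow round grey plastic saucer, 106 mm across the rim, 9 mm high; the flat inner floor is 3 mm above the worktop and at least 90 mm across. Origin: centre of the underside, on the worktop. The right one (smallest y) of the row of three.
- log_book: fixed closed dark-green bound log book lying flat, 151 mm (its x) by 211 mm (its y), firm cover 11 mm above the worktop. It lies beyond the left or the right end of the row of saucers, with the tip box beyond the other end. Origin: centre of the underside.
- tip_box: fixed blue pipette-tip box with a clear lid, 85 mm (its x) by 118 mm (its y), 80 mm high. It stands beyond the other end of the row of saucers. Origin: centre of the underside.
- beaker: loose clear glass beaker, 72 mm across, 95 mm tall, standing behind (farther from the robot than) the saucers; a bystander to be left alone. Origin: centre of the underside.
Mind the look-alikes: they are no part of the job. What is shaped like the sample_cup but purple or turquoise is not meant. Leave any purple or turquoise look-alike of the label_roll alone.

How it is judged (in metres and radians):
At the end, for the whole second after the job is handed in: Blue-capped bottle in the saucer by the log book, cup in the saucer by the tip box, amber bottle in the middle one: each upright within 0.1 rad, on the floor, within 15 mm of the centre. Label roll flat on the log book within 15 mm of its middle. All released and at rest (horizontal distance between amber_bottle and saucer_middle below 0.015 m and ((world y of log_book above 0 m and horizontal distance between blue_bottle and saucer_left below 0.015 m and horizontal distance between sample_cup and saucer_right below 0.015 m) or (world y of log_book below 0 m and horizontal distance between blue_bottle and saucer_right below 0.015 m and horizontal distance between sample_cup and saucer_left below 0.015 m)) and horizontal distance between label_roll and log_book below 0.015 m and height (world z) of label_roll between 0.008 and 0.018 m and height (world z) of each of amber_bottle, blue_bottle, sample_cup below 0.008 m and angle between each of amber_bottle, blue_bottle, sample_cup, label_roll's own z axis and vertical below 0.1 rad and linear speed of each of amber_bottle, blue_bottle, sample_cup, label_roll below 0.01 m/s); the robot touches nothing.
It fails at once if a bottle or the cup is tipped over (more than 0.6 rad) (angle between any of amber_bottle, blue_bottle, sample_cup's own z axis and vertical above 0.6 rad).
It fails at once if the glass beaker is moved by more than 20 mm (distance of beaker from where it was at the start of the episode above 0.02 m).
It also fails if it takes over 112 s, if anything falls off the work surface, if the arm or the gripper's body presses on something with over 40 N, if the wrist force passes 120 N, or if a joint passes its speed limit or range.

ROBOT

A 6-joint arm with a two-finger parallel gripper is mounted at the origin on a cart in front of the work surface, level with it; the furniture and walls round the work are solid. World frame = base frame: x ahead of the robot, y to its left, z up, the work surface at z = 0. Lengths are in mm, angles in rad, forces in N, time in s.
With the tool pointing down it reaches from about 275 to 750 mm from the base axis. Payload 10.2 kg.
Tool frame: the origin (TCP) lies between the finger pads; the fingertips stand 8 mm ahead of it and the grasp point (between the pads) lies 11 mm behind it; z points along the fingers, x is the direction in which the jaws open and shut, and the axes are right-handed (so a half turn about z gives the same grasp; the last joint's range is limited). The gripper opens to 85 mm and grips with 20 to 120 N. Pads are 22 mm wide; open, the fingers measure 114 mm over their backs; the gripper's body (76 mm by 85 mm) begins 54 mm behind the grasp point. The pads swing forward as they close: fully open they stand 13 mm farther back than shut.
Start: joints at [1.017, 0.313, 1.498, -0, 1.331, -0.223], TCP at [170.533, 496.538, 239.294] pointing down, gripper open.
Joint ranges: [-2.94, 2.94], [-0.97, 2.17], [0.19, 2.56], [-1.23, 4.37], [0.02, 3.11], [-2.88, 2.88]. Speed limits (rad/s): [2.39, 2.39, 3.01, 3.14, 3.14, 3.14].

INTERFACE

Orientations are given as a unit quaternion [w, x, y, z].
In Python, from rig import sense, eyes, ctrl gives the robot as it stands.
- The arm moves only by the tool move_arm, never from a script. Its argument "rows" is a list that holds one entry, the list of rows, each a list of 5 numbers: the shift along the tool's x, y, z in mm, then the turn about the tool's z in units of 6 degrees (1.0 is 6 degrees), then the gripper command: -1 is shut, 1 is fully open, values between are in proportion. In form: [[[dx, dy, dz, roll, jaw], ...]]. A call has 1 to 12 rows; each row is the pose to reach, as a shift and turn from the pose measured when the call began, along the tool's axes at that moment; what a row does not reach only later rows make up. A row lasts 1/8 s, in which the tool goes at most 62.5 mm and 10.7 degrees, less where a joint would pass 70% of its speed; a pose out of reach is approached as far as the arm can. A call with a gripper value outside its range is refused whole. The fingers move at their own pace and stop on an object; "squeeze" is the grip in N (left out, the last holds). Time passes only in rows, so rows that repeat a pose let the fingers close. It gives the time, the measured TCP pose, the force and the opening at its end, in the units of the state.
- sense(): the state, without advancing time (a new reading comes with each control period).
- eyes.capture(name): name is "side" or "top"; returns a dict with "color" (384x512x3 uint8, blue, green, red), "vertical_fov" (degrees; the focal length in pixels is half the picture's height over the tangent of half this angle, whatever the lens; pixels are square), "cx", "cy" (the principal point, pixels), "k1" (the pictures are not rectified: a ray, as slopes to the right and down, at radius r is drawn at 1 + k1 r^2 times it, then the intrinsics apply), "xyz" and "attitude" of the camera in the world. Camera axes: x right, y down, z forward; pixel columns grow to the right and rows downward; lengths in mm; the calibration is good to about 2 mm. A picture is of the moment at which its call begins. There is no depth.
- ctrl.finish_job(): hands the job in, once; it reports no verdict.
The state is a dict: "time_s": time; "joints": joint angles; "dq": joint speeds; "tau": joint torques, N m; "eef_pos": TCP position; "ee_rot": TCP orientation; "force": force on the tool from outside, world axes, zero at the start; "wrist_torque": the same for the moment, N m; "grip_width": opening from 0.0 (shut) to 1.0 (fully open).
Only numpy, scipy, OpenCV 4.12 (cv2) and the standard library are available. Lean on these libraries where they do the work, as an engineer would, in place of code of your own. Each camera call takes 0.05 s, during which the arm holds its last target. There are 200 camera calls.

## Working session

There is one attempt and no reset: what is moved stays moved. The work goes in short steps, Python scripts to look and compute and a tool call to move; the robot and the scene stay as the last step left them, time stands still between calls to the robot, and variables do not carry over. Pictures are saved under pics/ and viewed, about 12 in all and at most 16, crops included, and the job is handed in when it is done.

Besides the shell and the picture viewer there is one more tool, called as name(argument=value, ...), one argument or row to a line, values as JSON. move_arm: Moves the arm, as the interface text tells. Its arguments: {"type":"object","properties":{"rows":{"type":"array","items":{"type":"array","items":{"type":"array","items":{"type":"number"}}}},"squeeze":{"type":"number"}},"required":["rows"]}

```bash
mkdir -p pics; cat > h.py <<'E'
import numpy as np, cv2
from scipy.spatial.transform import Rotation as R
from rig import sense, eyes, ctrl
def cal(c):
    h=c["color"].shape[0]; f=h/2/np.tan(np.radians(c["vertical_fov"])/2)
    q=c["attitude"]; return f,np.array(c["xyz"]),R.from_quat([q[1],q[2],q[3],q[0]]).as_matrix()
def px2w(c,u,v,z):
    f,p,M=cal(c); d=np.array([(u-c["cx"])/f,(v-c["cy"])/f]); s=d.copy()
    for _ in range(20): s=d/(1+c["k1"]*(s@s))
    r=M@np.array([s[0],s[1],1]); return p+r*(z-p[2])/r[2]
def w2px(c,P):
    f,p,M=cal(c); q=M.T@(np.array(P)-p); s=q[:2]/q[2]; s=s*(1+c["k1"]*(s@s))
    return s*f+[c["cx"],c["cy"]]
E
python3 - <<'E'
from h import *
for n in("top","side"):
    c=eyes.capture(n); cv2.imwrite(f"pics/{n}0.png",cv2.resize(c["color"],None,fx=1.5,fy=1.5,interpolation=3))
    print(n,{k:v for k,v in c.items() if k!="color"})
print(sense())
E
```

```text
top {'vertical_fov': 50.295728197686614, 'cx': 252.96745556717562, 'cy': 194.14190399954558, 'k1': -0.10390285350415841, 'xyz': array([ 460.47120394,  -97.01563834, 1489.70657638]), 'attitude': array([-0.0408682 ,  0.71618484, -0.69589945,  0.03366036])}
side {'vertical_fov': 47.01658172598276, 'cx': 262.3068845492453, 'cy': 186.3420862151728, 'k1': 0.05120911078839653, 'xyz': array([  64.21594594,  446.17592512, 1262.0214776 ]), 'attitude': array([ 0.10694558, -0.38775928,  0.87936711, -0.25479183])}
{'time_s': 0.1, 'joints': array([ 1.01661218e+00,  3.13354341e-01,  1.49833409e+00, -2.64948589e-05,
        1.33097597e+00, -2.23423918e-01]), 'dq': array([-8.97311164e-04, -1.74061796e-03, -3.15123875e-03,  5.67934820e-04,
        2.64463989e-06, -4.79603629e-04]), 'tau': array([ 1.66013939e-03, -4.12900794e+01, -2.60144162e+01, -1.86041934e-04,
        3.01771674e-03, -5.43165231e-05]), 'eef_pos': array([170.41752763, 496.35138794, 238.82278277]), 'ee_rot': array([ 2.18865226e-04,  8.13866019e-01,  5.81052334e-01, -4.89311324e-04]), 'force': array([ 0.22757509,  0.34694041, -0.42139482]), 'wrist_torque': array([ 0.0484289 , -0.02735226,  0.02052788]), 'grip_width': 1.002297354660751}
```

View pics/top0.png

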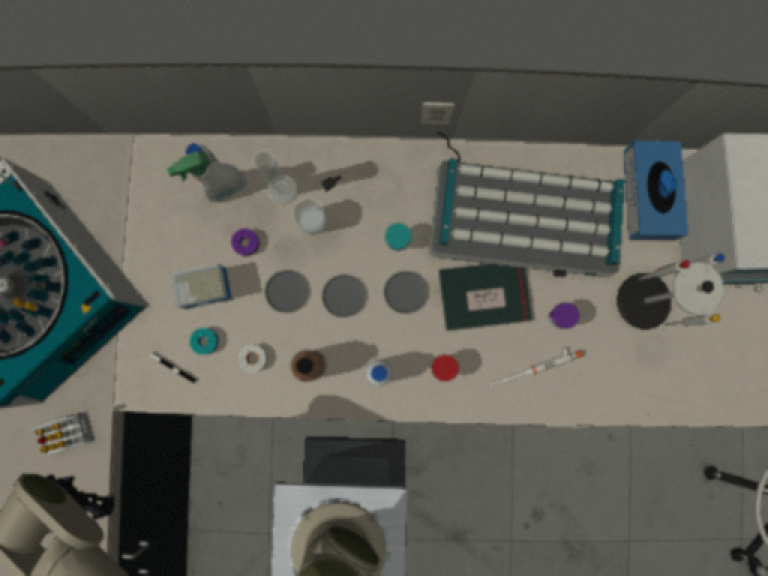

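View pics/side0.png

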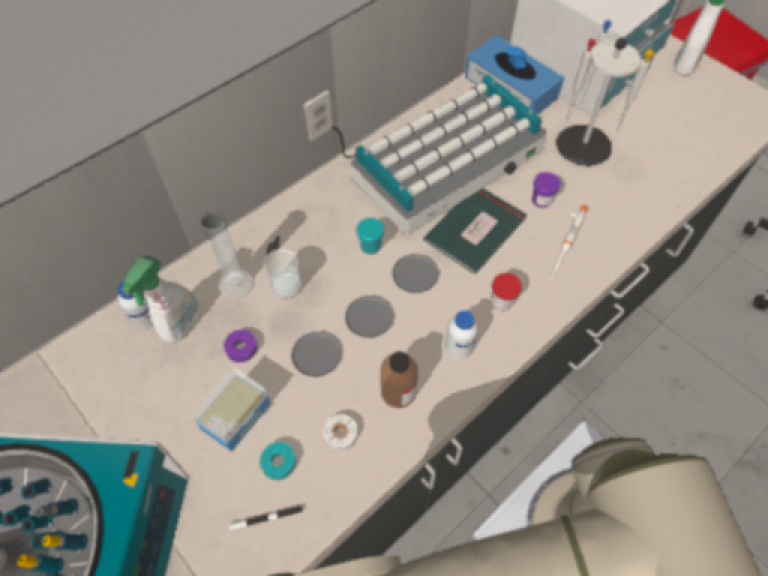

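The top view shows the log book on the right at (485,295) and the tip box on the left at (202,286), with saucers at (287,291), (344,296) and (406,292). The candidates are:
- **Cup:** red lid (445,368). The purple (565,315) and turquoise (398,236) cups are look-alikes.
- **Roll:** the white one (252,358). The turquoise (204,341) and purple (245,241) rolls are look-alikes.
- **Blue-capped bottle:** the front one (378,372), not the one by the wall at (193,150).
- **Amber bottle:** (309,365).

Next I'll measure, then confirm with an enlarged overlay.

```bash
cat > loc.py <<'E'
from h import *
from scipy.optimize import least_squares
# initial guesses from top view px (in 1.5x), height of the feature, radius
F={"roll":((252,358),24,33),"amber":((308,365),155,18.5),"blue":((379,372),130,18.5),"cup":((445,368),72,32),
"sL":((287,291),9,53),"sM":((344,296),9,53),"sR":((406,292),9,53),"beaker":((310,217),95,36)}
def ring(c,x,y,z,r,n=72):
    return np.array([w2px(c,[x+r*np.cos(a),y+r*np.sin(a),z]) for a in np.linspace(0,2*np.pi,n,endpoint=False)])
def score(c,g,x,y,z,r):
    def s(rr):
        p=ring(c,x,y,z,rr).astype(np.float32)
        return cv2.remap(g,p[:,0][None],p[:,1][None],cv2.INTER_LINEAR)[0].astype(float)
    return np.linalg.norm(s(r+3)-s(r-3),axis=-1).mean()
def refine(c,x0,y0,z,r,w=14):
    g=c["color"]; best=max((score(c,g,x0+dx,y0+dy,z,r),dx,dy) for dx in range(-w,w+1,2) for dy in range(-w,w+1,2))
    return x0+best[1],y0+best[2],best[0]
E
python3 - <<'E'
from loc import *
T=eyes.capture("top");S=eyes.capture("side")
for k,((u,v),z,r) in F.items():
    p=px2w(T,u/1.5,v/1.5,z); a=refine(T,p[0],p[1],z,r); b=refine(S,a[0],a[1],z,r)
    print(k,p[:2].round(),np.round(a,1),np.round(b,1))
    for c,q in((T,a),(S,b)): c.setdefault("ov",[]).append((q[0],q[1],z,r))
for n,q in {"box":[(202,286),80],"purplecup":[(565,315),72],"turqroll":[(204,341),24]}.items(): print(n,px2w(T,q[0][0]/1.5,q[0][1]/1.5,q[1]).round())
bk=[px2w(T,u/1.5,v/1.5,11)[:2] for u,v in((440,268),(527,266),(532,321),(446,329))]; print("book",np.round(bk),np.mean(bk,0).round(1))
for n,c,(x0,y0,x1,y1) in(("T",T,(110,90,360,270)),("S",S,(120,120,370,320))):
    m=cv2.resize(c["color"],None,fx=3,fy=3,interpolation=2)
    for o in c["ov"]:
        for p in ring(c,*o): cv2.circle(m,tuple(int(t) for t in (p+.5)*3),0,(0,255,0),-1)
    cv2.imwrite(f"pics/ov{n}.png",m[y0*3:y1*3,x0*3:x1*3])
E
```

```text
roll [446. 220.] [446.1 222.4  38.7] [446.1 220.4  57.8]
amber [436.  69.] [436.3  78.9  47.7] [434.3  80.9  81.9]
blue [425. -85.] [423.3 -85.3  75.4] [419.3 -79.3 107.5]
cup [ 437. -236.] [ 439.2 -234.1   72.1] [ 435.2 -232.1   96.7]
sL [611. 146.] [611.1 147.6  64.3] [609.1 147.6  83.9]
sM [603.   6.] [604.9   6.1  63.6] [602.9   6.1  83.7]
sR [ 617. -144.] [ 618.9 -142.1   62.4] [ 616.9 -142.1   78.5]
beaker [777.  86.] [782.7  89.9  27.3] [786.7  89.9  35.1]
box [610. 335.  80.]
purplecup [ 567. -514.   72.]
turqroll [483. 339.  24.]
book [[ 678. -225.]
 [ 689. -438.]
 [ 555. -451.]
 [ 530. -243.]] [ 612.8 -339.4]
```

View pics/ovT.png

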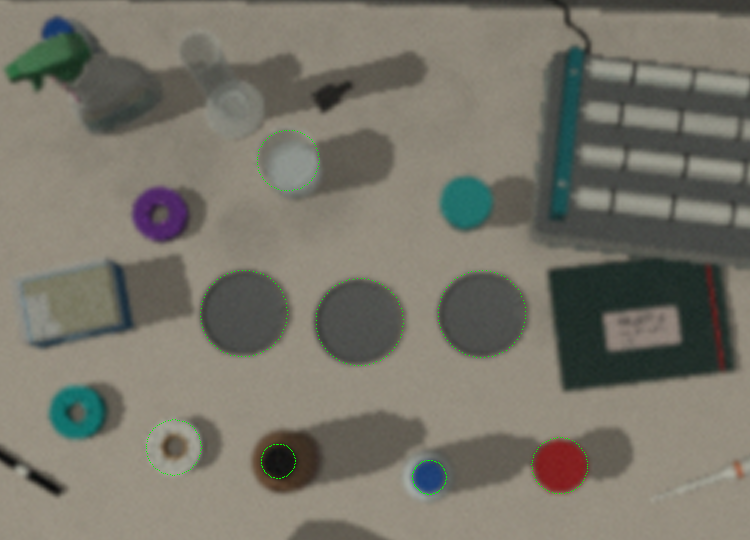

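View pics/ovS.png

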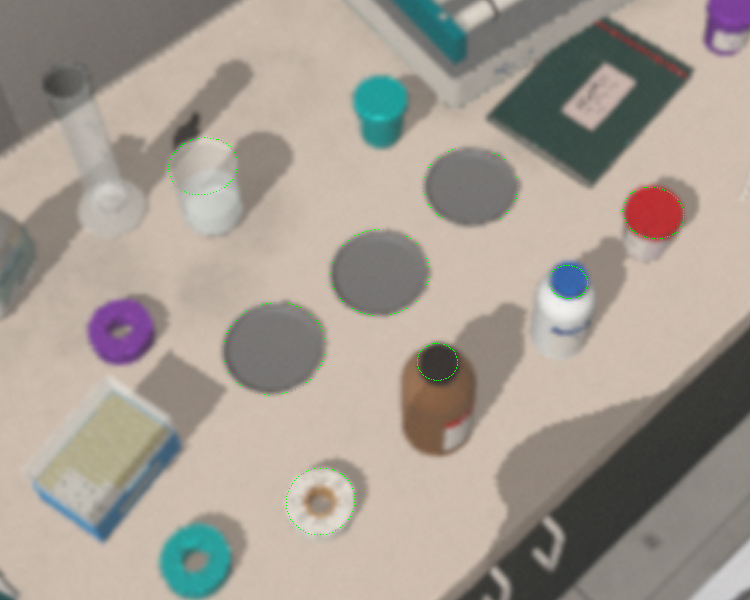

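Both overlays fit: each ring sits on the intended thing, including the red cup, the white roll, the front blue cap and the amber cap. Next I'll locate the book precisely and square the tool up, so tool x is world y, tool y is world x and tool z points down.

```bash
python3 - <<'E'
from h import *
X,Y=np.meshgrid(np.arange(480,760.),np.arange(-500,-190.),indexing="ij")
for n in("top","side"):
    c=eyes.capture(n)
    P=np.array([w2px(c,[x,y,11]) for x,y in zip(X.ravel(),Y.ravel())]).reshape(*X.shape,2).astype(np.float32)
    g=cv2.remap(c["color"],P[...,0],P[...,1],cv2.INTER_LINEAR)
    h=cv2.cvtColor(g,cv2.COLOR_BGR2HSV); m=((h[...,2]<85)&(h[...,0]>60)&(h[...,0]<100)&(h[...,1]>60)).astype(np.uint8)
    m=cv2.morphologyEx(cv2.morphologyEx(m,cv2.MORPH_CLOSE,np.ones((15,15))),cv2.MORPH_OPEN,np.ones((25,25)))
    k,_=cv2.findContours(m,0,2); k=max(k,key=cv2.contourArea); r=cv2.minAreaRect(k)
    print(n,"x,y",480+r[0][1],-500+r[0][0],r[1:])
    cv2.imwrite(f"pics/book_{n}.png",np.hstack([g,cv2.cvtColor(m*255,8)]))
E
```

```text
top x,y 615.5909271240234 -327.23089599609375 ((139.8234405517578, 183.620849609375), 81.59663391113281)
side x,y 637.9200744628906 -300.5539093017578 ((81.52680206298828, 129.55477905273438), 82.56858825683594)
```

move_arm(
  rows=[
    [[0,0,0,-1.6,1],[0,0,0,-3.16,1],[0,0,0,-3.16,1]],
  ],
  squeeze=60,
)

```text
time_s: 0.68
eef_pos: [170.5, 496.5, 239.1]
ee_rot: [0.0, 0.708, 0.707, -0.0]
force: [-0.8, -0.2, -0.6]
grip_width: 0.997
```

```bash
python3 - <<'E'
import cv2,numpy as np
a=cv2.imread("pics/book_top.png")[:,:310];b=cv2.imread("pics/book_side.png")[:,:310]
cv2.imwrite("pics/bk.png",np.hstack([a,b]))
E
```

```text
(no output)
```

View pics/bk.png

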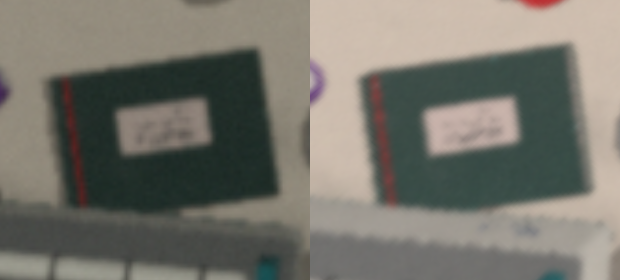

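Rectified to the cover's plane, the book spans corner to corner from (50,79) to (278,194) in the top view. The side view agrees within 4 mm, so its middle is at about x 614, y −335. Starting with the amber bottle.

move_arm(
  rows=[
    [[-46,29,0,0,1],[-93,59,0,0,1],[-139,88,0,0,1],[-185,118,0,0,1],[-232,147,0,0,1],[-278,177,0,0,1],[-324,206,0,0,1],[-370,235,0,0,1],[-416,264.5,0,0,1],[-416,264.5,0,0,1],[-416,264.5,30,0,1],[-416,264.5,30,0,1]],
  ],
)

```text
time_s: 2.17
eef_pos: [433.2, 80.7, 208.0]
ee_rot: [-0.001, 0.708, 0.706, -0.001]
force: [0.9, 0.0, 0.0]
grip_width: 1.0
```

move_arm(
  rows=[
    [[-1,2,30,0,1],[-1,2,50,0,1],[-1,2,59,0,1],[-1,2,59,0,1],[-1,2,59,0,-1],[-1,2,59,0,-1],[-1,2,59,0,-1],[-1,2,59,0,-1],[-1,2,59,0,-1],[-1,2,59,0,-1]],
  ],
)

```text
time_s: 3.42
eef_pos: [435.5, 79.4, 149.8]
ee_rot: [-0.001, 0.708, 0.706, -0.001]
force: [-0.5, -1.4, 5.5]
grip_width: 0.411
```

move_arm(
  rows=[
    [[0,0,-15,0,-1],[0,0,-35,0,-1],[0,0,-50,0,-1],[0,0,-50,0,-1]],
  ],
)

```text
time_s: 3.92
eef_pos: [435.7, 79.5, 200.1]
ee_rot: [-0.0, 0.708, 0.706, -0.001]
force: [0.0, -0.6, -5.0]
grip_width: 0.41
```

move_arm(
  rows=[
    [[-15,34,0,0,-1],[-29,67,0,0,-1],[-44,101,0,0,-1],[-59,135,0,0,-1],[-73.5,168.5,0,0,-1],[-73.5,168.5,0,0,-1],[-73.5,168.5,20,0,-1],[-73.5,168.5,38,0,-1],[-73.5,168.5,43,0,-1],[-73.5,168.5,43,0,-1]],
  ],
)

```text
time_s: 5.18
eef_pos: [603.6, 5.6, 156.6]
ee_rot: [-0.001, 0.708, 0.706, -0.001]
force: [0.4, -0.2, -5.4]
grip_width: 0.41
```

```bash
python3 - <<'E'
from h import *
for n,P in(("side",[604,6,60]),("top",[604,6,60])):
    c=eyes.capture(n);u,v=w2px(c,P).astype(int);print(n,u-60,v-60)
    m=cv2.resize(c["color"][v-60:v+60,u-60:u+60],None,fx=3,fy=3,interpolation=2)
    o=m if n=="side" else np.hstack([o,m])
cv2.imwrite("pics/am.png",o)
E
```

```text
side 185 141
top 168 135
```

View pics/am.png

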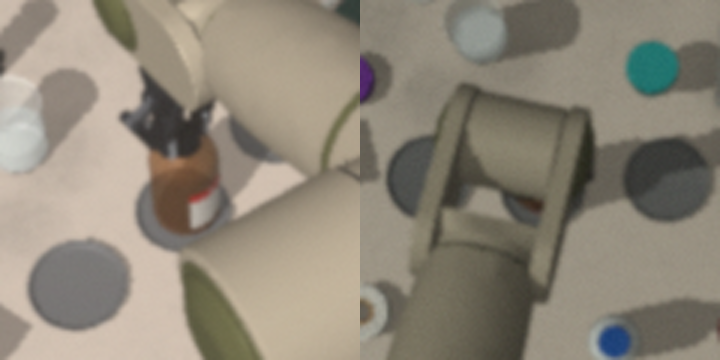

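The side view shows the amber bottle upright over the middle saucer at (185,210), so it is centred. Lowering it and releasing.

move_arm(
  rows=[
    [[0,0,2,0,-1],[0,0,4,0,-1],[0,0,4,0,-1],[0,0,4,0,-1]],
  ],
)

```text
time_s: 5.78
eef_pos: [604.1, 5.4, 153.5]
ee_rot: [0.0, 0.708, 0.706, -0.0]
force: [0.3, 0.4, -5.0]
grip_width: 0.407
```

move_arm(
  rows=[
    [[0,0,1.5,0,-1],[0,0,1.5,0,-1],[0,0,1.5,0,-1]],
  ],
)

```text
time_s: 6.15
eef_pos: [604.6, 5.2, 152.9]
ee_rot: [0.001, 0.708, 0.706, 0.0]
force: [0.0, -1.1, 4.1]
grip_width: 0.408
```

move_arm(
  rows=[
    [[0,0,0,0,0.2],[0,0,0,0,1],[0,0,0,0,1],[0,0,0,0,1],[0,0,-20,0,1],[0,0,-50,0,1],[0,0,-60,0,1],[-29,-61,-60,0,1],[-58,-122,-60,0,1],[-87,-183.5,-60,0,1],[-87,-183.5,-60,0,1],[-87,-183.5,-60,0,1]],
  ],
)

```text
time_s: 7.65
eef_pos: [420.7, -81.4, 212.8]
ee_rot: [0.001, 0.709, 0.706, 0.0]
force: [0.5, 0.3, 0.6]
grip_width: 1.002
```

move_arm(
  rows=[
    [[0,0,40,0,1],[0,0,70,0,1],[0,0,86,0,1],[0,0,86,0,1],[0,0,86,0,-1],[0,0,86,0,-1],[0,0,86,0,-1],[0,0,86,0,-1],[0,0,86,0,-1],[0,0,86,0,-1]],
  ],
)

```text
time_s: 8.9
eef_pos: [421.5, -81.9, 127.7]
ee_rot: [0.002, 0.709, 0.705, 0.001]
force: [-1.7, -1.3, 4.9]
grip_width: 0.405
```

move_arm(
  rows=[
    [[0,0,-15,0,-1],[0,0,-35,0,-1],[0,0,-50,0,-1],[0,0,-50,0,-1]],
  ],
)

```text
time_s: 9.4
eef_pos: [421.5, -81.9, 178.2]
ee_rot: [0.003, 0.709, 0.705, 0.001]
force: [-0.0, -0.3, -4.8]
grip_width: 0.403
```

move_arm(
  rows=[
    [[-15,49,0,0,-1],[-30,98,0,0,-1],[-45,147,0,0,-1],[-60,196.5,0,0,-1],[-60,196.5,0,0,-1],[-60,196.5,20,0,-1],[-60,196.5,38,0,-1],[-60,196.5,44,0,-1],[-60,196.5,46,0,-1],[-60,196.5,47,0,-1],[-60,196.5,47,0,-1]],
  ],
)

```text
time_s: 10.78
eef_pos: [618.1, -143.0, 133.0]
ee_rot: [0.003, 0.709, 0.705, 0.001]
force: [0.3, 0.8, -4.0]
grip_width: 0.405
```

move_arm(
  rows=[
    [[0,0,2,0,-1],[0,0,2.6,0,-1],[0,0,2.6,0,-1],[0,0,2.6,0,-1]],
  ],
)

```text
time_s: 11.28
eef_pos: [618.4, -143.2, 131.0]
ee_rot: [0.004, 0.709, 0.705, 0.001]
force: [-1.2, -0.1, 1.8]
grip_width: 0.403
```

move_arm(
  rows=[
    [[0,0,0.5,0,0.2],[0,0,0,0,1],[0,0,0,0,1],[0,0,0,0,1],[0,0,-20,0,1],[0,0,-50,0,1],[0,0,-60,0,1],[-30,-60,-60,0,1],[-60,-120,-60,0,1],[-90,-181,-60,0,1],[-90,-181,-30,0,1],[-90,-181,-30,0,1]],
  ],
  squeeze=30,
)

```text
time_s: 12.78
eef_pos: [435.4, -231.9, 158.4]
ee_rot: [0.002, 0.709, 0.705, 0.001]
force: [0.4, 0.6, -0.4]
grip_width: 0.998
```

```bash
python3 - <<'E'
from loc import *
o=[]
for n in("side","top"):
    c=eyes.capture(n)
    for k,(x,y,z,r) in {"blue":(618,-142,133,18.5),"amber":(604,6,158,18.5),"cup":(437,-233,72,32),"roll":(446,221,24,33)}.items(): print(n,k,np.round(refine(c,x,y,z,r),1))
    u,v=w2px(c,[560,-100,60]).astype(int)
    o.append(cv2.resize(c["color"][v-65:v+65,u-65:u+65],None,fx=3,fy=3,interpolation=2))
cv2.imwrite("pics/bl.png",np.hstack(o))
E
```

```text
side blue [ 614.  -140.    94.3]
side amber [602.    6.   90.7]
side cup [ 445.  -247.     2.6]
side roll [446. 221.  57.]
top blue [ 620.  -146.    74.3]
top amber [616.   12.   34.3]
top cup [ 423.  -237.    22.3]
top roll [446.  223.   39.3]
```

View pics/bl.png

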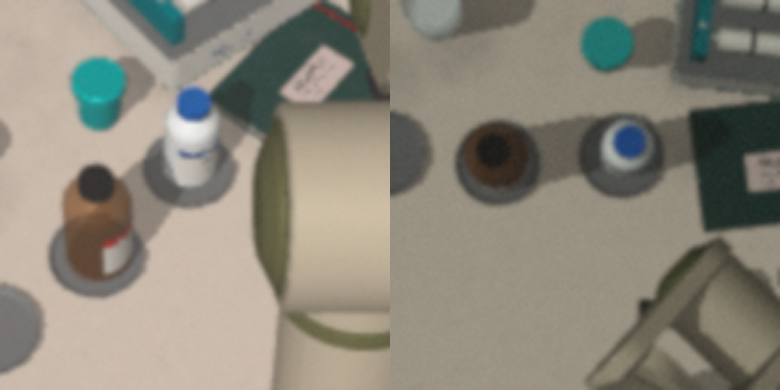

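Both bottles stand upright and centred: amber at (95,230) and blue at (190,140) in the left half. Now the cup.

move_arm(
  rows=[
    [[-1,1.6,40,0,1],[-1,1.6,80,0,1],[-1,1.6,105,0,1],[-1,1.6,122,0,1],[-1,1.6,122,0,1],[-1,1.6,122,0,-1],[-1,1.6,122,0,-1],[-1,1.6,122,0,-1],[-1,1.6,122,0,-1],[-1,1.6,122,0,-1]],
  ],
)

```text
time_s: 14.12
eef_pos: [440.7, -233.9, 39.6]
ee_rot: [0.005, 0.709, 0.706, 0.001]
force: [-0.5, 1.8, 6.0]
grip_width: 0.662
```

move_arm(
  rows=[
    [[0,0,-30,0,-1],[0,0,-80,0,-1],[0,0,-135,0,-1],[0,0,-190,0,-1],[0,0,-200,0,-1],[0,0,-200,0,-1]],
  ],
)

```text
time_s: 14.88
eef_pos: [438.8, -232.8, 239.7]
ee_rot: [0.006, 0.709, 0.706, 0.001]
force: [-1.4, -0.4, -0.6]
grip_width: 0.658
```

move_arm(
  rows=[
    [[48,22,0,0,-1],[96,43,0,0,-1],[143,65,0,0,-1],[191,86,0,0,-1],[238,108,0,0,-1],[286,130,0,0,-1],[333,151,0,0,-1],[381,173,0,0,-1],[381,173,0,0,-1],[381,173,50,0,-1],[381,173,100,0,-1],[381,173,100,0,-1]],
  ],
)

```text
time_s: 16.38
eef_pos: [612.0, 146.0, 134.8]
ee_rot: [0.002, 0.709, 0.705, -0.002]
force: [-0.4, 0.2, 0.2]
grip_width: 0.656
```

move_arm(
  rows=[
    [[1,0,40,0,-1],[1,0,70,0,-1],[1,0,85,0,-1],[1,0,90,0,-1],[1,0,91,0,-1],[1,0,91,0,-1]],
  ],
)

```text
time_s: 17.12
eef_pos: [612.6, 146.4, 44.9]
ee_rot: [0.003, 0.709, 0.705, -0.002]
force: [-0.7, 0.6, 0.3]
grip_width: 0.654
```

```bash
python3 - <<'E'
from loc import *
o=[]
for n in("side","top"):
    c=eyes.capture(n)
    u,v=w2px(c,[610,148,40]).astype(int)
    o.append(cv2.resize(c["color"][v-50:v+50,u-50:u+50],None,fx=3.5,fy=3.5,interpolation=2))
cv2.imwrite("pics/cu.png",np.hstack(o))
E
```

```text
(no output)
```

View pics/cu.png

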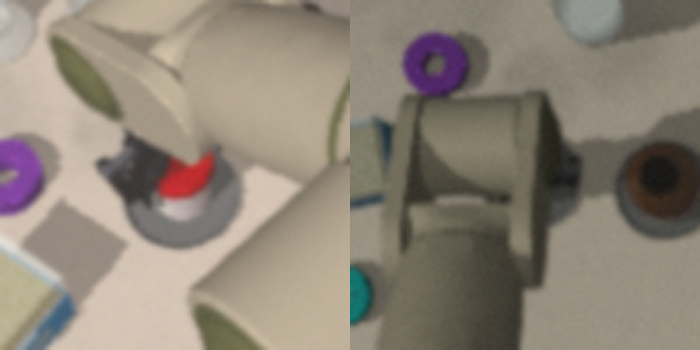

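The side view shows the cup upright and centred in the left saucer at (183,195). Setting it down.

move_arm(
  rows=[
    [[1,-1,1.5,0,-1],[1,-1,2.5,0,-1],[1,-1,2.5,0,-1],[1,-1,2.5,0,-1]],
  ],
)

```text
time_s: 17.73
eef_pos: [611.4, 147.6, 42.8]
ee_rot: [0.003, 0.709, 0.705, -0.002]
force: [-3.8, 1.3, 6.4]
grip_width: 0.657
```

move_arm(
  rows=[
    [[0,0,0,0,0.5],[0,0,0,0,1],[0,0,0,0,1],[0,0,0,0,1],[0,0,-25,0,1],[0,0,-70,0,1],[0,0,-115,0,1],[24,-55,-115,0,1],[49,-110,-115,0,1],[73.5,-165.5,-115,0,1],[73.5,-165.5,-60,0,1],[73.5,-165.5,-60,0,1]],
  ],
)

```text
time_s: 19.23
eef_pos: [444.3, 222.0, 100.1]
ee_rot: [0.001, 0.709, 0.706, -0.004]
force: [0.9, 0.0, 1.0]
grip_width: 0.998
```

move_arm(
  rows=[
    [[-1,1.6,35,0,1],[-1,1.6,65,0,1],[-1,1.6,82,0,1],[-1,1.6,87,0,1],[-1,1.6,87,0,1],[-1,1.6,87,0,-1],[-1,1.6,87,0,-1],[-1,1.6,87,0,-1],[-1,1.6,87,0,-1],[-1,1.6,87,0,-1]],
  ],
)

```text
time_s: 20.48
eef_pos: [446.2, 220.5, 14.3]
ee_rot: [0.002, 0.709, 0.706, -0.003]
force: [-1.3, 0.2, 5.8]
grip_width: 0.756
```

move_arm(
  rows=[
    [[0,0,-30,0,-1],[0,0,-80,0,-1],[0,0,-135,0,-1],[0,0,-190,0,-1],[0,0,-210,0,-1],[0,0,-210,0,-1]],
  ],
)

```text
time_s: 21.22
eef_pos: [447.1, 222.2, 225.8]
ee_rot: [0.003, 0.709, 0.706, -0.002]
force: [0.5, -1.5, -1.6]
grip_width: 0.756
```

move_arm(
  rows=[
    [[-51,15,0,0,-1],[-101,30,0,0,-1],[-152,46,0,0,-1],[-203,61,0,0,-1],[-253,76,0,0,-1],[-304,91,0,0,-1],[-355,106,0,0,-1],[-405,121,0,0,-1],[-456,137,0,0,-1],[-507,152,0,0,-1],[-557,167,0,0,-1],[-557,167,0,0,-1]],
  ],
)

```text
time_s: 22.72
eef_pos: [611.0, -338.6, 225.9]
ee_rot: [0.001, 0.71, 0.704, -0.002]
force: [-0.3, 1.5, -1.3]
grip_width: 0.754
```

move_arm(
  rows=[
    [[0,0,50,0,-1],[0,0,100,0,-1],[0,0,150,0,-1],[0,0,170,0,-1],[0,0,170,0,-1]],
  ],
)

```text
time_s: 23.35
eef_pos: [610.4, -338.7, 55.2]
ee_rot: [-0.0, 0.71, 0.705, -0.002]
force: [-1.3, -0.4, -0.2]
grip_width: 0.756
```

```bash
python3 - <<'E'
from loc import *
o=[]
for n in("side","top"):
    c=eyes.capture(n)
    u,v=w2px(c,[614,-335,40]).astype(int)
    o.append(cv2.resize(c["color"][v-50:v+50,u-50:u+50],None,fx=3.5,fy=3.5,interpolation=2))
cv2.imwrite("pics/ro.png",np.hstack(o))
E
```

```text
(no output)
```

View pics/ro.png

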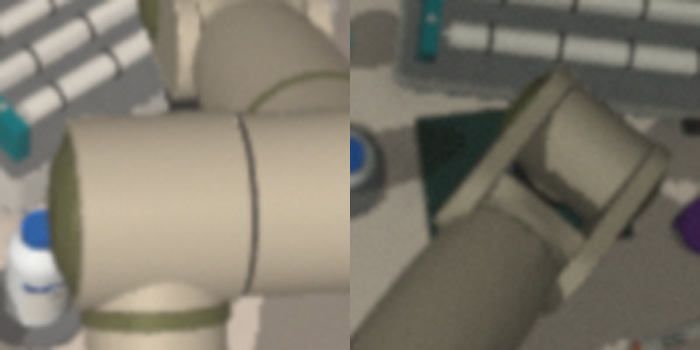

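The arm hides the roll in both views, so I'll correct the last few mm from the measured pose and lower until contact.

move_arm(
  rows=[
    [[3.5,4,15,0,-1],[3.5,4,25,0,-1],[3.5,4,28,0,-1],[3.5,4,29,0,-1],[3.5,4,30,0,-1],[3.5,4,30,0,-1]],
  ],
)

```text
time_s: 24.2
eef_pos: [615.5, -336.5, 28.2]
ee_rot: [0.002, 0.71, 0.704, -0.002]
force: [-0.7, 0.4, -0.9]
grip_width: 0.759
```

move_arm(
  rows=[
    [[1,-1,2,0,-1],[1,-1,3.5,0,-1],[1,-1,3.5,0,-1],[1,-1,3.5,0,-1]],
  ],
)

```text
time_s: 24.7
eef_pos: [614.6, -335.5, 25.6]
ee_rot: [0.003, 0.71, 0.704, -0.002]
force: [-2.7, 1.4, 5.3]
grip_width: 0.758
```

move_arm(
  rows=[
    [[0,0,0,0,0.7],[0,0,0,0,1],[0,0,0,0,1],[0,0,-20,0,1],[0,0,-70,0,1],[0,0,-130,0,1],[0,0,-180,0,1],[0,-60,-200,0,1],[0,-120,-200,0,1],[-50,-180,-200,0,1],[-100,-220,-200,0,1],[-130,-270,-200,0,1]],
  ],
)

```text
time_s: 26.2
eef_pos: [352.0, -456.7, 228.0]
ee_rot: [0.004, 0.71, 0.705, -0.003]
force: [-0.4, -0.7, -0.4]
grip_width: 0.997
```

```bash
python3 - <<'E'
from loc import *
o=[]
X={"sL":(610,148,9,53),"sM":(604,6,9,53),"sR":(618,-142,9,53),"blue":(618,-142,133,18.5),"amber":(604,6,158,18.5),"cup":(610,147,75,32),"roll":(614,-335,35,33),"beaker":(785,90,95,36)}
for n in("side","top"):
    c=eyes.capture(n); R_={k:refine(c,*v) for k,v in X.items()}
    for k,v in R_.items(): print(n,k,np.round(v,1))
    m=cv2.resize(c["color"],None,fx=3,fy=3,interpolation=2)
    for k in("blue","amber","cup","roll","sL","sM","sR"):
        for p in ring(c,*R_[k][:2],*X[k][2:]): cv2.circle(m,tuple(int(t) for t in (p+.5)*3),0,(0,255,0),-1)
    u,v=(w2px(c,[630,-120,40])*3).astype(int)
    o.append(m[v-240:v+240,u-380:u+380][::1])
cv2.imwrite("pics/f_side.png",o[0]);cv2.imwrite("pics/f_top.png",o[1]);s=sense();print(s["eef_pos"],s["grip_width"])
E
```

```text
side sL [610.  148.   76.4]
side sM [602.   8.  64.]
side sR [ 616.  -142.    57.1]
side blue [ 614.  -140.    93.4]
side amber [602.    6.   90.3]
side cup [604.  149.   88.5]
side roll [ 614.  -335.    90.4]
side beaker [787.   90.   34.9]
top sL [612.  148.   67.3]
top sM [604.    8.   62.4]
top sR [ 618.  -142.    56.4]
top blue [ 620. -146.   73.]
top amber [618.    8.   33.8]
top cup [610.  155.   49.4]
top roll [ 616.  -333.    88.9]
top beaker [783.   90.   26.9]
[ 349.18276579 -458.45535     227.78244714] 1.0009836730234105
```

View pics/f_side.png

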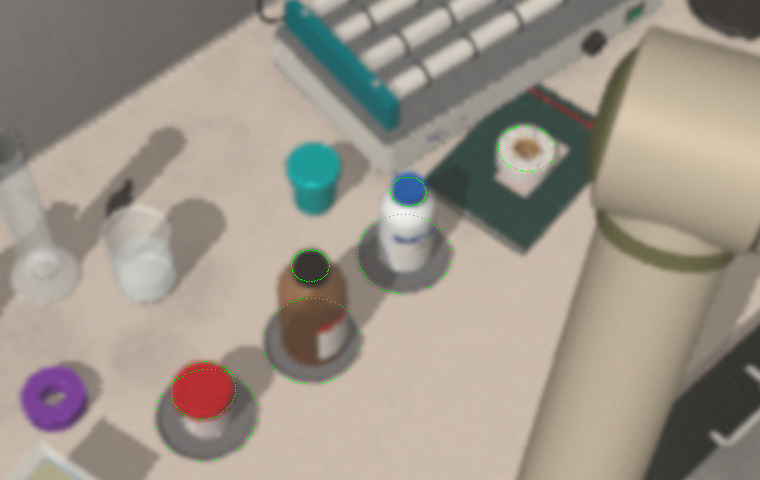

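View pics/f_top.png

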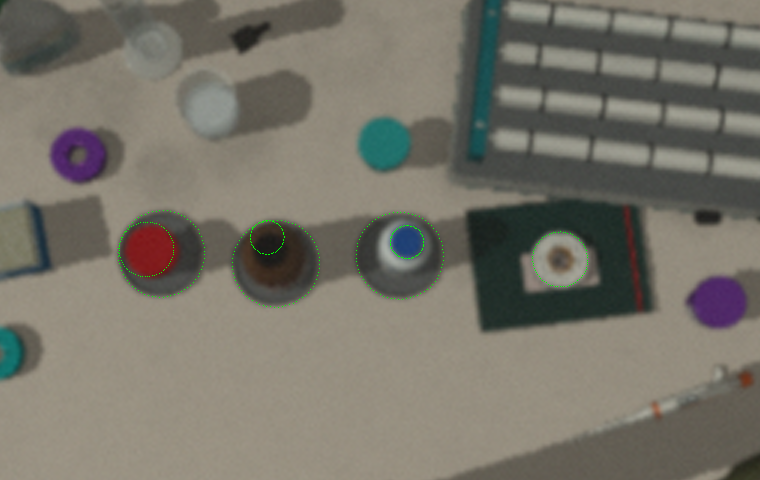

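```bash
python3 -c "
from h import *
print(ctrl.finish_job())"
```

```text
the job is handed in; nothing more can be done
None
```

I set out all four things and handed the job in at about 26 s of the 112 s allowed. The log book was at the right end (y < 0).

| Thing | Placed in/on | Last check |
|---|---|---|
| Blue-capped bottle | Right saucer, by the log book | Upright, about 1 mm off centre; the two views differ by up to 6 mm |
| Amber bottle | Middle saucer | Upright, about 2 mm off centre, from the side view only |
| Sample cup | Left saucer, by the tip box | Upright, about 6 mm off centre |
| Label roll | Middle of the log book's cover | Flat, about 2 mm off centre |

The placing limit is 15 mm. The glass beaker measured within about 2 mm of its starting place, the look-alikes were not touched, and the gripper was open and clear at the end.

- **Amber bottle:** the automatic fit of its cap in the top view failed, because dark cap on dark bottle gave no clear edge. I relied on the side view and on how the bottle looked in the pictures.
- **Cup:** its two views disagreed by about 6 mm, so its offset is the least certain.

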